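Release the eccentric lock and send the slide shuttle home

ROBOT

A 7-joint arm with a two-finger parallel gripper is mounted at the origin on the work surface. World frame = base frame: x ahead of the robot, y to its left, z up, the work surface at z = 0. Lengths are in m, angles in rad, forces in N, time in s.
With the tool pointing down it reaches from about 0.425 to 0.875 m from the base axis. Payload 9.9 kg.
Tool frame: the origin (TCP) lies at the very end of the fingers, on their centre line; the grasp point (between the pads) lies 19 mm behind it; z points along the fingers, y is the direction in which the jaws open and shut (so a half turn about z gives the same grasp; the last joint's range is limited). The gripper opens to 85 mm and grips with 20 to 120 N. Pads are 22 mm wide; open, the fingers measure 114 mm over their backs; the gripper's body (76 mm by 85 mm) begins 54 mm behind the grasp point. The pads swing forward as they close: fully open they stand 13 mm farther back than shut.
Start: joints at [-1.422, 0.576, 0.025, 1.437, -0.015, 1.129, -0.057], TCP at [0.156, 0.657, 0.231] pointing down, gripper open.
Joint ranges: [-2.76, 2.76], [-0.34, 2.15], [-1.52, 1.57], [0.19, 2.46], [-1.09, 4.23], [0.17, 1.99], [-2.82, 2.82]. Speed limits (rad/s): [2.22, 2.22, 3.01, 3.01, 3.14, 3.14, 3.14].

INTERFACE

Orientations are given as a 3x3 rotation matrix whose columns are the frame's x, y, z axes.
In Python, from workcell import read_state, get_image, close_job gives the robot as it stands.
- The arm moves only by the tool move_arm, never from a script. Its argument "series" is text: rows parted by semicolons, each of 7 numbers parted by spaces: the shift along the world's x, y, z in m, then the turn, a rotation vector about the world's x, y, z in degrees, then the gripper's target within -1 to 1 (shut at 1, half-way at 0, fully open at -1). A call has 1 to 5 rows; each row shifts and turns the commanded pose from where the row before left it; what a row does not reach is not made up. A row lasts 1/10 s, in which the tool goes at most 50 mm and 8.59 degrees, less where a joint would pass 70% of its speed; a pose out of reach is approached as far as the arm can. A call is refused whole if a number of a shift passes 0.05 or a number of a turn 8.59, either way. A call with a gripper value outside its range is refused whole. The fingers move at their own pace and stop on an object; the grip force is fixed at half the most. Time passes only in rows, so rows that do not move let the fingers close. It gives the time, the measured TCP pose, the force and the opening at its end, in the units of the state.
- read_state(): the state, without advancing time (a new reading comes with each control period).
- get_image(name): name is "side" or "top" or "wrist"; returns a dict with "color" (420x560x3 uint8, red, green, blue), "fx", "fy", "cx", "cy" (pixels), "camera_from_world" (4x4, takes a point from world to camera coordinates); the wrist camera has in their place "mount" (4x4, takes a point from camera to tool coordinates, whose origin is the TCP and whose axes are the flange's). Camera axes: x right, y down, z forward; pixel columns grow to the right and rows downward; lengths in m; the calibration is good to about 2 mm. A picture is of the moment at which its call begins: read the wrist's pose just before it. There is no depth.
- close_job(): hands the job in, once; it reports no verdict.
The state is a dict: "time_s": time; "qpos": joint angles; "qvel": joint speeds; "joint_torque": joint torques, N m; "position": TCP position; "ee_rot": TCP orientation; "force": force on the tool from outside, world axes, zero at the start; "torque": the same for the moment, N m; "gripper_width": finger opening in m.
Only numpy, scipy, OpenCV 4.12 (cv2) and the standard library are available. Lean on these libraries where they do the work, as an engineer would, in place of code of your own. Each camera call takes 0.05 s, during which the arm holds its last target.

TASK

Load the microscope slides: first turn the eccentric cam to its low point by pushing its lever round with a fingertip until it points straight ahead over the index rib, and only then push the slide shuttle forward from behind until it is fully home against the cam. Push only: pinch and lift nothing, leave the cam at its low point, leave the lenses, bottle and other things on the bench where they stand, and finish with the hand clear.

Things in the scene. Friction and masses are not known exactly. Their poses are not given: they have to be found in the camera images.
- fixture: Fixed loading fixture: dark steel bed 285 x 150 x 12 mm flat on the table. x: the shuttle's forward direction (away from the robot, yawed up to 0.35 rad), y left, z up. Origin on the table surface, on the centre line; the bed spans x = -150 to +135 mm. Guide rails 14 mm wide, tops 36 mm above the table, at y = +-54 mm, x = -125 to 0 mm; clear channel between them 93 mm.
- rib (a point): Small aluminium index rib on the bed (22 x 6 mm, 6 mm high), at x = 121 mm, y = 0 in the fixture, straight ahead of the pivot: the lever lies over it when the cam is at its low point. Point: centre of its top, 18 mm above the table.
- pivot (a point): A point on the cam's upright axis, at x = +36 mm, y = 0 in the fixture, 46 mm above the table. A round hub 24 mm across stands there, 42 to 68 mm above the table.
- cam (a joint): Angle of the cam about its upright pivot, rad, growing anticlockwise seen from above; range -0.8 to 2.4, starts between 1.0 and 2.15 (lever out to the left). At 0 the lever points along the fixture's +x, over the rib, and the low point faces the shuttle. Stiff (0.3 N m friction, about 5 N at the lever's end): stays where it is left. No stop or click at 0.
- disc (a point): Centre of the eccentric steel cam disc, 29 mm above the table. The disc is 56 mm across, 16 to 42 mm above the table; its centre lies 12 mm off the pivot, towards the lever, and goes round with it. Off the low point the disc bulges towards the shuttle and stops it short of home.
- lever_end (a point): Point in the cam's black lever, 65 mm out from the pivot, 57 mm above the table. The lever is a straight bar 14 mm thick, lower edge 46 mm and top 68 mm above the table, from 8 to 84 mm out from the pivot; its direction is the cam's angle from the fixture's +x. Both sides are free for a fingertip.
- lever_left: Left half of the lever's thickness (seen from the pivot looking out along it). Origin on the cam axis, 12 mm above the table; x along the lever.
- lever_right: Right half of the lever's thickness. Same origin and axes as the left half.
- shuttle: Loose aluminium tray block, 84 long x 90 wide x 30 mm high, about 0.35 kg (0.25 to 0.5; sliding it takes 2 to 5 N), with two glass slides flat on top, lying on the bed (its top 42 mm above the table) between the rails. Origin: centre of its underside; x forward. Starts 35 to 50 mm short of home.
- shuttle_front (a point): Centre of the shuttle's front face (towards the cam), 27 mm above the table. Fully home, this face touches the low side of the cam, at x = +20 mm in the fixture.
- shuttle_rear (a point): Centre of the shuttle's flat rear face (towards the robot), 27 mm above the table: push here. The bed behind this face is 12 mm above the table.
- objective: short microscope objective, metal barrel 27 mm across, 42 mm high, standing left of the fixture. Leave alone. Origin: centre of its underside.
- objective_long: longer microscope objective, 28 mm across, 56 mm high, standing right of the fixture. Leave alone. Origin: centre of its underside.
- eyepiece: black and steel eyepiece, 38 mm across, 50 mm high, standing right of the cam. Leave alone. Origin: centre of its underside.
- oil: small dropper bottle, 30 mm across, 65 mm high, standing left of the fixture's near end. Leave alone. Origin: centre of its underside.
- cap: black lens cap, 32 mm across, 12 mm high, lying on the fixture's bed at the far right corner. Leave alone. Origin: centre of its underside.
- jar: specimen jar, 64 mm across, 85 mm high, far out to the left. Leave alone. Origin: centre of its underside.
- slidebox: wooden slide box, 100 x 85 x 32 mm, far out to the right. Leave alone. Origin: centre of its underside.

How it is judged:
By the outcome, as a careful person would: the job done as asked, in the order asked, and still so for the second after the job is handed in, with the robot touching nothing.
It also fails if it takes over 54 s, if anything falls off the work surface, if the arm or the gripper's body presses on something with over 40 N, if the wrist force passes 120 N, or if a joint passes its speed limit or range.

## Working session

There is one attempt and no reset: what is moved stays moved. The work goes in short steps, Python scripts to look and compute and a tool call to move; the robot and the scene stay as the last step left them, time stands still between calls to the robot, and variables do not carry over. Pictures are saved under pics/ and viewed, and the job is handed in when it is done.

Besides the shell and the picture viewer there is one more tool, called after "Call:" as a command line: name --argument value ..., lists and objects as JSON in quotes. move_arm: Moves the arm, as the interface text tells. Its arguments: {"type":"object","properties":{"series":{"type":"string"}},"required":["series"]}

```bash
ls; mkdir -p pics
cat > h.py <<'E'
import numpy as np, cv2
from workcell import read_state, get_image, close_job
def snap(n,f):
    s=read_state(); i=get_image(n)
    cv2.imwrite(f'pics/{f}.png',i['color'][:,:,::-1]); np.save(f'pics/{f}.npy',{k:v for k,v in i.items()},allow_pickle=True); return i
def ld(f): return np.load(f'pics/{f}.npy',allow_pickle=True).item()
def proj(i,p):
    p=np.atleast_2d(p); T=i['camera_from_world']; c=p@T[:3,:3].T+T[:3,3]
    return np.c_[i['fx']*c[:,0]/c[:,2]+i['cx'],i['fy']*c[:,1]/c[:,2]+i['cy']]
def back(i,u,v,z):
    T=i['camera_from_world'];R=T[:3,:3];o=-R.T@T[:3,3]
    d=R.T@np.array([(u-i['cx'])/i['fx'],(v-i['cy'])/i['fy'],1]); return o+d*(z-o[2])/d[2]
E
python3 - <<'E'
from h import *
for n in('top','side'):
    i=snap(n,n+'0'); print(n,i['fx'],i['camera_from_world'].round(3))
s=read_state();print(s['time_s'],s['position'],s['ee_rot'],s['force'])
E
```

```text
pics
top 464.58240074970917 [[-0.    -1.    -0.022  0.025]
 [-0.996  0.002 -0.091  0.562]
 [ 0.091  0.022 -0.996  1.186]
 [ 0.     0.     0.     1.   ]]
side 448.0457571247048 [[ 0.797 -0.604 -0.007 -0.453]
 [-0.472 -0.616 -0.631  0.308]
 [ 0.376  0.507 -0.776  0.972]
 [ 0.     0.     0.     1.   ]]
0.1 [0.15559644 0.65644378 0.23053162] [[-9.73038714e-01  2.30641655e-01 -2.96049101e-04]
 [ 2.30641842e-01  9.73037715e-01 -1.39492385e-03]
 [-3.36606047e-05 -1.42559622e-03 -9.99998983e-01]] [-0.43732355  0.13412415  0.0920488 ]
```

View pics/top0.png

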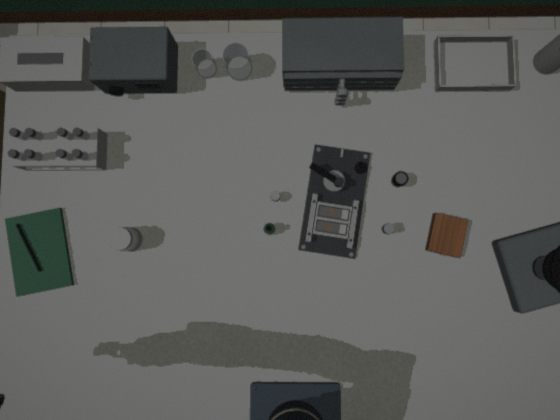

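View pics/side0.png

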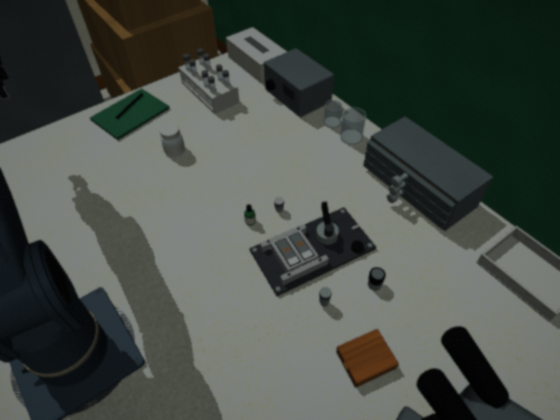

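Run:
```python
from h import *
a=cv2.imread('pics/top0.png')[125:275,255:425]; a=cv2.convertScaleAbs(cv2.resize(a,(680,600),interpolation=cv2.INTER_CUBIC),alpha=1.7,beta=15); cv2.imwrite('pics/top0z.png',a)
a=cv2.imread('pics/side0.png')[180:320,230:400]; a=cv2.convertScaleAbs(cv2.resize(a,(680,560),interpolation=cv2.INTER_CUBIC),alpha=1.7,beta=15); cv2.imwrite('pics/side0z.png',a)
```

```text
(no output)
```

View pics/top0z.png

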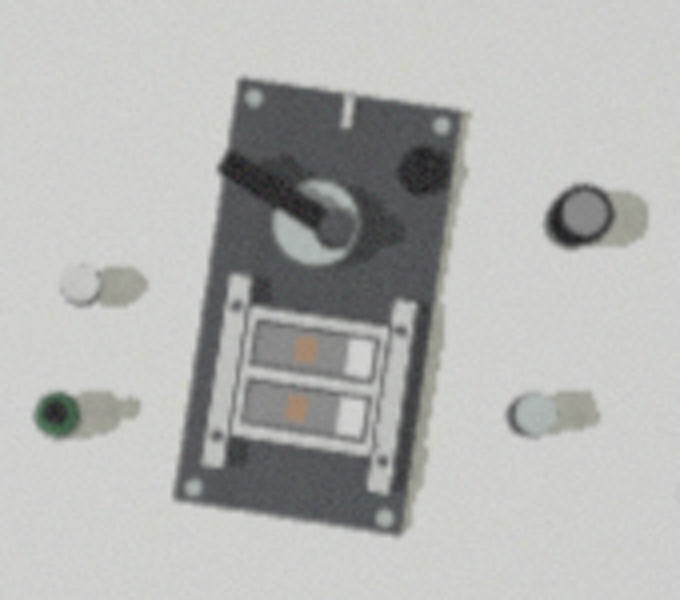

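View pics/side0z.png

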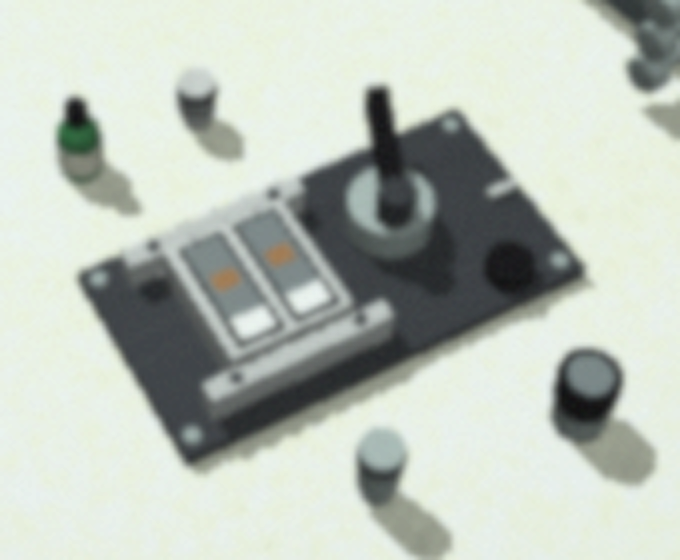

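```bash
cat > fit.py <<'E'
from h import *
from scipy.optimize import least_squares
t=ld('top0'); s=ld('side0')
Z=lambda l,o:[(u/4-.375+o[0],v/4-.375+o[1]) for u,v in l]
corn=np.array([[.135,.075,.012],[.135,-.075,.012],[-.15,-.075,.012],[-.15,.075,.012]])
tp=np.array(Z([(240,80),(463,113),(403,533),(176,498)],(255,125)))
sp=np.array(Z([(458,110),(583,270),(192,462),(80,273)],(230,180)))
def W(q,p):
    c,s_=np.cos(q[2]),np.sin(q[2]); p=np.atleast_2d(p); return np.c_[q[0]+c*p[:,0]-s_*p[:,1],q[1]+s_*p[:,0]+c*p[:,1],p[:,2]]
if __name__=='__main__':
    for nm,v in(('top',[(t,tp)]),('side',[(s,sp)]),('both',[(t,tp),(s,sp)])):
        r=least_squares(lambda q:np.concatenate([(proj(i,W(q,corn))-p).ravel() for i,p in v]),[.55,-.1,-.15]); print(nm,r.x,r.fun.round(1))
    q=r.x
    h=lambda i,l,o,z:[back(i,*p,z) for p in Z(l,o)]
    inv=lambda P:np.c_[(P-[*q[:2],0])[:,:2]@np.array([[np.cos(q[2]),-np.sin(q[2])],[np.sin(q[2]),np.cos(q[2])]])]
    P=np.array(h(t,[(337,228),(228,160)],(255,125),.068)); print('hub,lever end top',inv(P)); 
    P=np.array(h(s,[(398,190),(377,90)],(230,180),.068)); print('side',inv(P))
    P=np.array(h(t,[(250,305),(388,325),(370,455),(232,432)],(255,125),.042)); print('shuttle top',inv(P))
    P=np.array(h(s,[(160,240),(287,192),(355,305),(232,362)],(230,180),.042)); print('shuttle side',inv(P))
    for n,p in dict(rib=(.121,0,.018),pivot=(.036,0,.046),rear=(-.1,0,.027)).items(): print(n,W(q,p))
    P=np.array(h(t,[(85,283)],(255,125),.042)+h(t,[(58,413)],(255,125),.06)+h(t,[(537,413)],(255,125),.056)+h(t,[(585,213)],(255,125),.05)+h(t,[(425,170)],(255,125),.024));print('objs',inv(P),P)
E
python3 fit.py
```

```text
top [ 0.59036182 -0.10823897 -0.1553198 ] [ 0.  -0.8  0.2 -0.7  0.   0.8 -0.2  0.6]
side [ 0.5910167  -0.10796381 -0.15390965] [-0.  -0.5  1.5 -0.3 -0.8 -0.  -0.6  0.5]
both [ 0.59066628 -0.10813973 -0.15468708] [-0.1 -0.9  0.1 -0.9  0.   0.7 -0.2  0.6 -0.1 -0.4  1.5 -0.2 -0.9  0.1
 -0.7  0.6]
hub,lever end top [[0.03466591 0.00039572]
 [0.06735739 0.07479702]]
side [[0.03672905 0.00155696]
 [0.06760288 0.07626449]]
shuttle top [[-0.0190291   0.04657941]
 [-0.01839671 -0.04274574]
 [-0.10260279 -0.0431697 ]
 [-0.10155577  0.04589113]]
shuttle side [[-0.10080869  0.05478134]
 [-0.01342406  0.04949067]
 [-0.01980066 -0.04384363]
 [-0.10386293 -0.04355988]]
rib [[ 0.71022151 -0.12678231  0.018     ]]
pivot [[ 0.62623643 -0.11368628  0.046     ]]
rear [[ 0.4918603  -0.09273264  0.027     ]]
objs [[-0.0210175   0.15380743]
 [-0.1072814   0.15675759]
 [-0.06095351 -0.1416727 ]
 [ 0.07097954 -0.15589768]
 [ 0.08847562 -0.0541812 ]] [[ 0.59359698  0.04706939  0.042     ]
 [ 0.50881763  0.06327509  0.06      ]
 [ 0.50861292 -0.23872967  0.056     ]
 [ 0.636779   -0.27311184  0.05      ]
 [ 0.66973773 -0.17530552  0.024     ]]
```

Run:
```python
from fit import *
q=[.59067,-.10814,-.1547]
s=read_state()['position']
p=W(q,(.030,.092,.23))[0]; print('approach',p,p-s,(p-s)/17)
prev=None
for th in [1.35,1.25,1.175,1.05,.95,.85,.75,.65,.55,.45,.35,.25,.15,.08,.04,0]:
    c=np.array([.036+.07*np.cos(th)-.007*np.sin(th)-.011,.07*np.sin(th)+.007*np.cos(th)+.0145,.05])
    w=W(q,c)[0]; print(th,c.round(4),w.round(4),None if prev is None else (w-prev).round(4)); prev=w
```

```text
approach [ 0.63448743 -0.02186119  0.23      ] [ 4.78890995e-01 -6.78304975e-01 -5.31623405e-04] [ 2.81700585e-02 -3.99002926e-02 -3.12719650e-05]
1.35 [0.0335 0.0843 0.05  ] [ 0.6368 -0.03    0.05  ] None
1.25 [0.0404 0.0831 0.05  ] [ 0.6434 -0.0322  0.05  ] [ 0.0067 -0.0023  0.    ]
1.175 [0.0455 0.0818 0.05  ] [ 0.6483 -0.0343  0.05  ] [ 0.0048 -0.0021  0.    ]
1.05 [0.0538 0.0787 0.05  ] [ 0.6559 -0.0387  0.05  ] [ 0.0077 -0.0043  0.    ]
0.95 [0.06   0.0755 0.05  ] [ 0.6616 -0.0428  0.05  ] [ 0.0057 -0.0041  0.    ]
0.85 [0.0659 0.0717 0.05  ] [ 0.6669 -0.0474  0.05  ] [ 0.0053 -0.0047  0.    ]
0.75 [0.0714 0.0673 0.05  ] [ 0.6716 -0.0526  0.05  ] [ 0.0048 -0.0052  0.    ]
0.65 [0.0765 0.0624 0.05  ] [ 0.6759 -0.0582  0.05  ] [ 0.0042 -0.0056  0.    ]
0.55 [0.081  0.0571 0.05  ] [ 0.6795 -0.0642  0.05  ] [ 0.0036 -0.006   0.    ]
0.45 [0.085  0.0513 0.05  ] [ 0.6825 -0.0706  0.05  ] [ 0.003  -0.0063  0.    ]
0.35 [0.0884 0.0451 0.05  ] [ 0.6849 -0.0772  0.05  ] [ 0.0024 -0.0066  0.    ]
0.25 [0.0911 0.0386 0.05  ] [ 0.6866 -0.084   0.05  ] [ 0.0017 -0.0068  0.    ]
0.15 [0.0932 0.0319 0.05  ] [ 0.6876 -0.091   0.05  ] [ 0.001 -0.007  0.   ]
0.08 [0.0942 0.0271 0.05  ] [ 0.6879 -0.0959  0.05  ] [ 0.0003 -0.0049  0.    ]
0.04 [0.0947 0.0243 0.05  ] [ 0.6879 -0.0987  0.05  ] [ 0.     -0.0028  0.    ]
0 [0.095  0.0215 0.05  ] [ 0.6878 -0.1015  0.05  ] [-0.0001 -0.0028  0.    ]
```

Call:
move_arm --series "0.027 -0.04 0 0 0 4.4 1; 0.027 -0.04 0 0 0 0 1; 0.027 -0.04 0 0 0 0 1; 0.027 -0.04 0 0 0 0 1; 0.027 -0.04 0 0 0 0 1"

```text
time_s: 0.6
position: [0.2914, 0.4548, 0.2311]
ee_rot: [[-0.988, 0.155, -0.0], [0.155, 0.988, -0.001], [0.0, -0.001, -1.0]]
force: [1.2, 0.5, -0.6]
gripper_width: 0.0125
```

Target (0.634, -0.022, 0.23).

Call:
move_arm --series "0.029 -0.04 0 0 0 0 1; 0.029 -0.04 0 0 0 0 1; 0.029 -0.04 0 0 0 0 1; 0.029 -0.04 0 0 0 0 1; 0.029 -0.04 0 0 0 0 1"

```text
time_s: 1.1
position: [0.4364, 0.255, 0.2312]
ee_rot: [[-0.988, 0.155, -0.0], [0.155, 0.988, -0.0], [0.0, -0.0, -1.0]]
force: [0.9, 1.2, -0.2]
gripper_width: -0.0001
```

Call:
move_arm --series "0.029 -0.04 0 0 0 0 1; 0.029 -0.04 0 0 0 0 1; 0.029 -0.04 0 0 0 0 1; 0.029 -0.04 0 0 0 0 1; 0.029 -0.04 0 0 0 0 1"

```text
time_s: 1.6
position: [0.5814, 0.055, 0.2311]
ee_rot: [[-0.988, 0.155, -0.0], [0.155, 0.988, 0.0], [0.0, -0.0, -1.0]]
force: [1.3, 0.5, 0.6]
gripper_width: 0.0
```

Call:
move_arm --series "0.02 -0.03 0 0 0 0 1; 0.02 -0.03 0 0 0 0 1; 0 0 0 0 0 0 1; 0 0 0 0 0 0 1"

```text
time_s: 2.0
position: [0.6205, -0.004, 0.2306]
ee_rot: [[-0.988, 0.157, -0.001], [0.157, 0.988, -0.0], [0.001, -0.0, -1.0]]
force: [0.3, 1.0, -1.3]
gripper_width: 0.0005
```

Call:
move_arm --series "0.0125 -0.018 -0.04 0 0 0 1; 0 0 -0.04 0 0 0 1; 0 0 -0.03 0 0 0 1; 0 0 -0.02 0 0 0 1; 0 0 0 0 0 0 1"

```text
time_s: 2.5
position: [0.6308, -0.0192, 0.0984]
ee_rot: [[-0.988, 0.153, -0.006], [0.153, 0.988, 0.001], [0.006, -0.0, -1.0]]
force: [0.1, 0.2, 0.5]
gripper_width: 0.0004
```

Run:
```python
from h import *
for n,o in(('side',(230,150)),('wrist',None),('top',(255,125))):
    snap(n,n+'1'); a=cv2.imread(f'pics/{n}1.png')
    if o: a=cv2.resize(a[o[1]:o[1]+150,o[0]:o[0]+170],(680,600),interpolation=cv2.INTER_CUBIC)
    cv2.imwrite(f'pics/{n}1z.png',cv2.convertScaleAbs(a,alpha=1.7,beta=15))
```

```text
(no output)
```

View pics/side1z.png

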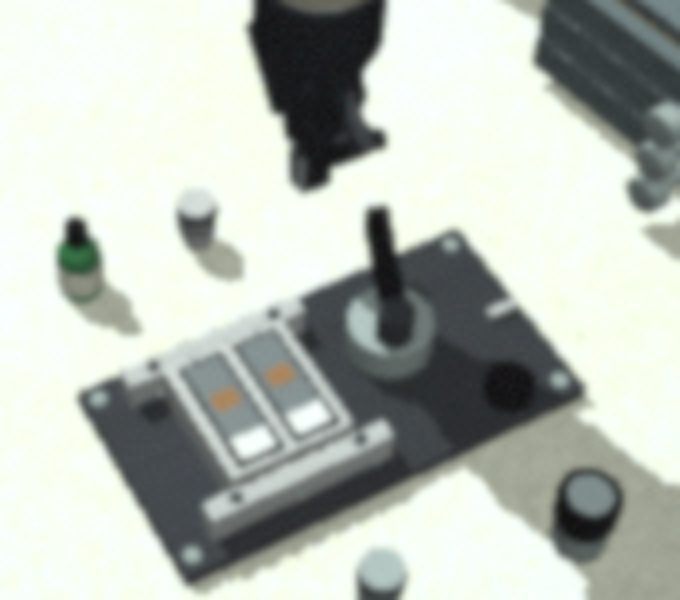

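View pics/wrist1z.png

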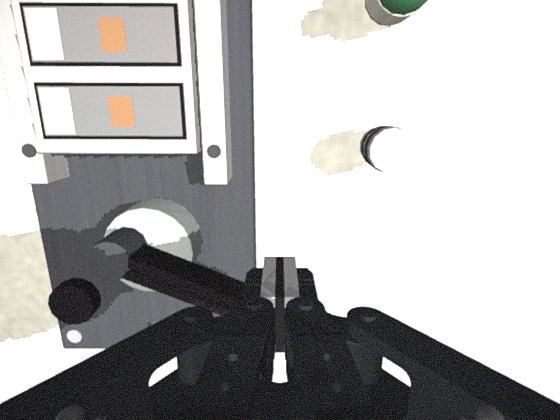

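View pics/top1z.png

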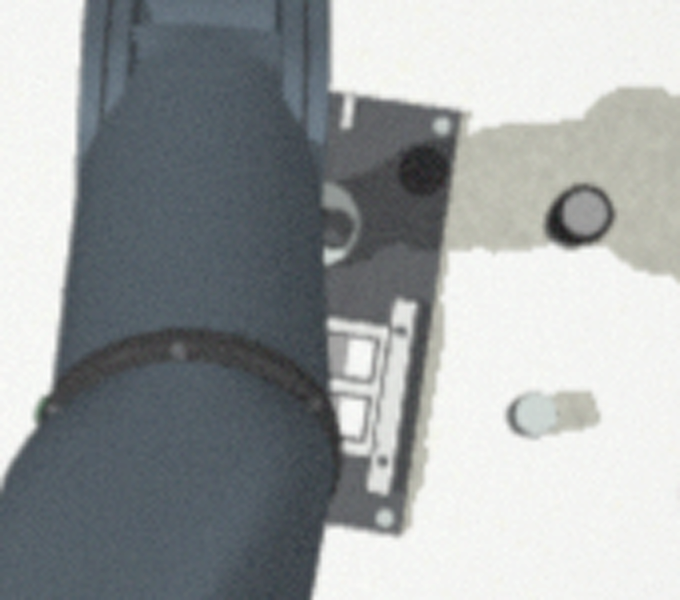

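Call:
move_arm --series "0 0 -0.025 0 0 0 1; 0 0 -0.025 0 0 0 1; 0 0 0 0 0 0 1; 0 0 0 0 0 0 1; 0 0 0 0 0 0 1"

```text
time_s: 3.15
position: [0.6344, -0.0212, 0.0533]
ee_rot: [[-0.988, 0.155, 0.003], [0.155, 0.988, 0.0], [-0.003, 0.0, -1.0]]
force: [0.7, 0.7, 0.7]
gripper_width: 0.0001
```

Call:
move_arm --series "0.0024 -0.0085 -0.003 0 0 0 1; 0.0067 -0.0023 0 0 0 0 1; 0.0048 -0.0021 0 0 0 0 1; 0.0077 -0.0043 0 0 0 0 1; 0 0 0 0 0 0 1"

```text
time_s: 3.65
position: [0.6557, -0.0388, 0.0483]
ee_rot: [[-0.988, 0.156, 0.0], [0.156, 0.988, 0.0], [-0.0, 0.0, -1.0]]
force: [0.4, -0.8, -0.4]
gripper_width: 0.0001
```

Call:
move_arm --series "0.0057 -0.0041 0 0 0 0 1; 0.0053 -0.0047 0 0 0 0 1; 0 0 0 0 0 0 1; 0 0 0 0 0 0 1"

```text
time_s: 4.05
position: [0.6662, -0.0474, 0.0482]
ee_rot: [[-0.988, 0.155, 0.001], [0.155, 0.988, -0.0], [-0.001, -0.0, -1.0]]
force: [-0.6, 1.6, 0.1]
gripper_width: 0.0003
```

Run:
```python
from h import *
for n,o in(('side',(230,150)),):
    snap(n,n+'2'); a=cv2.imread(f'pics/{n}2.png')
    if o: a=cv2.resize(a[o[1]:o[1]+150,o[0]:o[0]+170],(680,600),interpolation=cv2.INTER_CUBIC)
    cv2.imwrite(f'pics/{n}2z.png',cv2.convertScaleAbs(a,alpha=1.7,beta=15))
```

```text
(no output)
```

View pics/side2z.png

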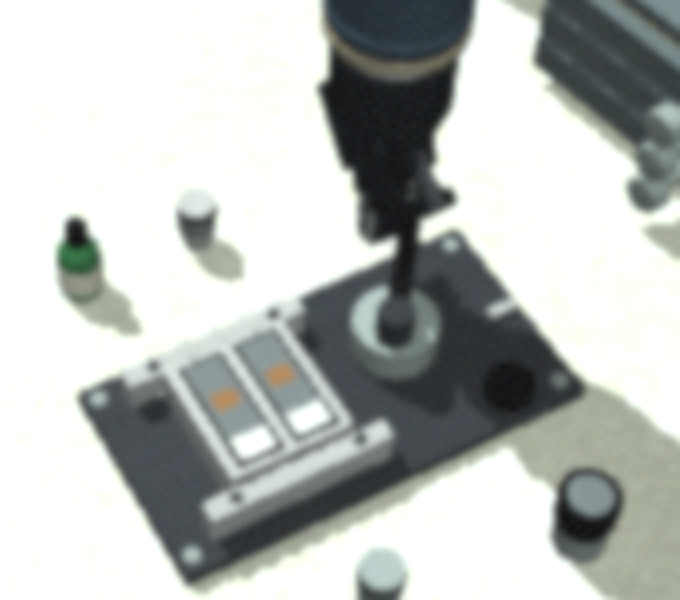

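Call:
move_arm --series "0.0048 -0.0052 0 0 0 0 1; 0.0042 -0.0056 0 0 0 0 1; 0.0036 -0.006 0 0 0 0 1; 0.003 -0.0063 0 0 0 0 1; 0 0 0 0 0 0 1"

```text
time_s: 4.6
position: [0.6822, -0.0704, 0.0484]
ee_rot: [[-0.988, 0.155, 0.001], [0.155, 0.988, 0.0], [-0.001, 0.0, -1.0]]
force: [0.9, 2.6, 0.2]
gripper_width: -0.0001
```

Call:
move_arm --series "0.0024 -0.0066 0 0 0 0 1; 0.0017 -0.0068 0 0 0 0 1; 0.001 -0.007 0 0 0 0 1; 0 0 0 0 0 0 1; 0 0 0 0 0 0 1"

```text
time_s: 5.1
position: [0.6865, -0.0912, 0.0484]
ee_rot: [[-0.988, 0.156, 0.0], [0.156, 0.988, -0.001], [-0.0, -0.001, -1.0]]
force: [0.4, 1.1, 0.5]
gripper_width: -0.0001
```

Run:
```python
from h import *
for n,o in(('side',(230,150)),('wrist',None),('top',(255,125))):
    snap(n,n+'3'); a=cv2.imread(f'pics/{n}3.png')
    if o: a=cv2.resize(a[o[1]:o[1]+150,o[0]:o[0]+170],(680,600),interpolation=cv2.INTER_CUBIC)
    cv2.imwrite(f'pics/{n}3z.png',cv2.convertScaleAbs(a,alpha=1.7,beta=15))
```

```text
(no output)
```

View pics/side3z.png

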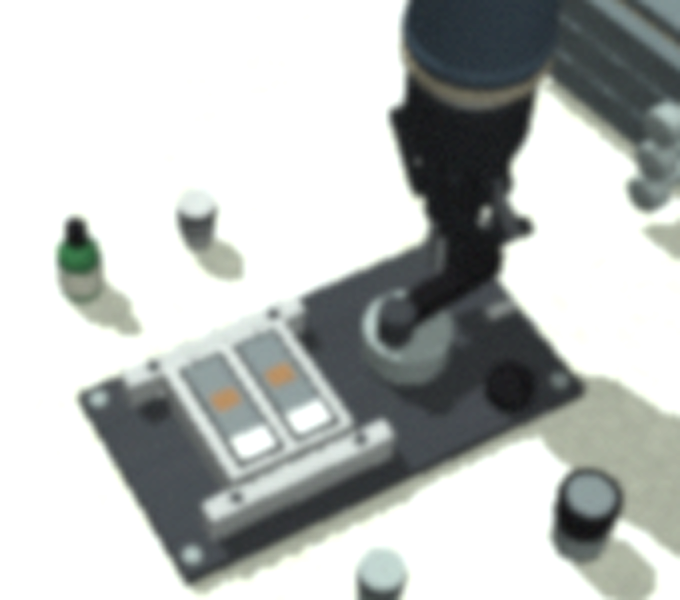

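View pics/wrist3z.png

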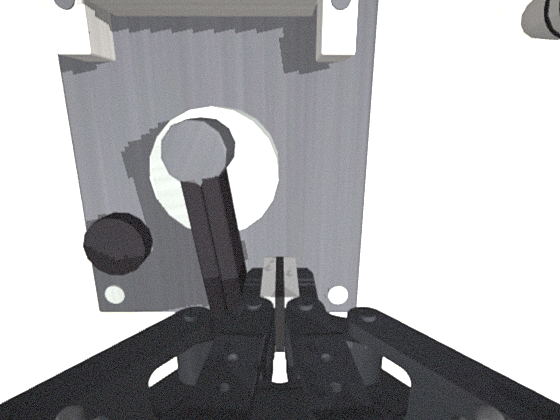

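View pics/top3z.png

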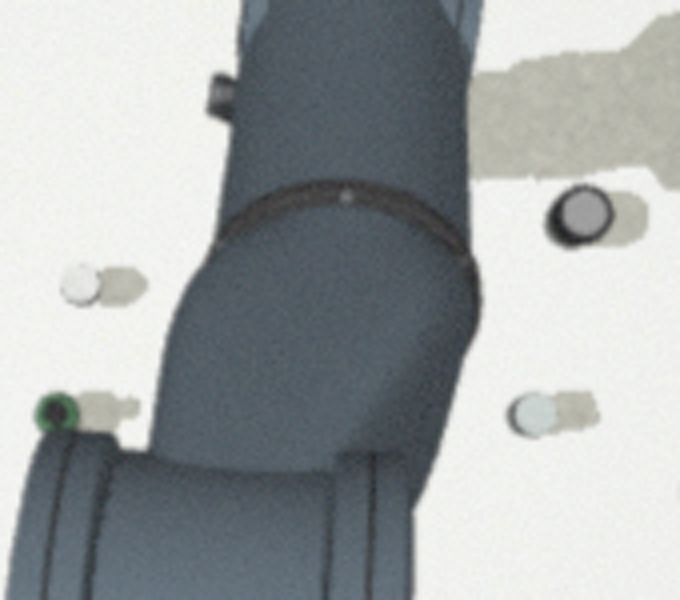

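```bash
cat >> h.py <<'E'
def wcam(i,s):
    T=np.eye(4);T[:3,:3]=s['ee_rot'];T[:3,3]=s['position']; j=dict(i); j['camera_from_world']=np.linalg.inv(T@i['mount']); return j
Q=[.59067,-.10814,-.1547]
def fx(P,q=Q):
    d=np.atleast_2d(P)[:,:2]-q[:2]; c,s=np.cos(q[2]),np.sin(q[2]); return np.c_[c*d[:,0]+s*d[:,1],-s*d[:,0]+c*d[:,1]]
E
python3 - <<'E'
from h import *
s=read_state(); j=wcam(ld('wrist3'),s)
from fit import W
print(proj(j,W(Q,[(.135,.075,.012),(.135,-.075,.012),(0,.047,.036),(.036,0,.068)])).round(1))
a=cv2.imread('pics/wrist3.png')[90:340,80:380]; a=cv2.convertScaleAbs(cv2.resize(a,None,fx=2.4,fy=2.4,interpolation=cv2.INTER_CUBIC),alpha=4,beta=10); cv2.imwrite('pics/w3zz.png',a)
E
```

```text
[[353.8 313. ]
 [ 93.7 313.2]
 [316.2  52.6]
 [186.4 152. ]]
```

View pics/w3zz.png

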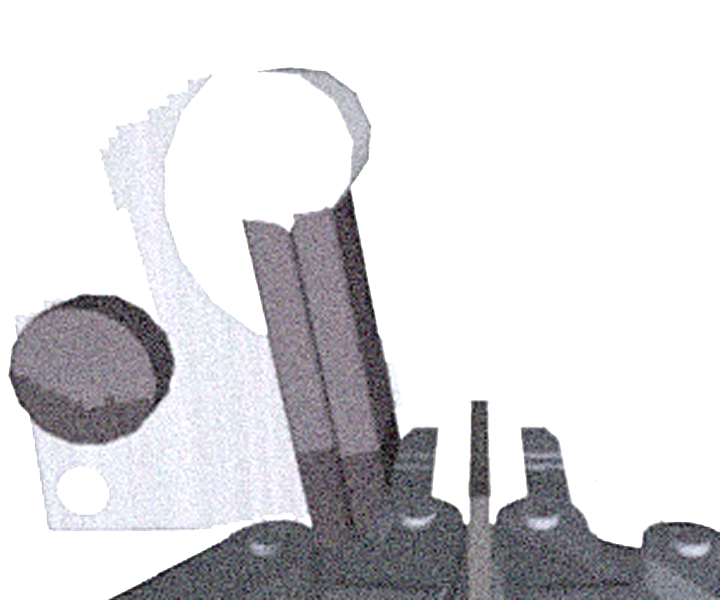

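Run:
```python
from h import *
s=read_state(); j=wcam(ld('wrist3'),s)
b=lambda l,z:fx([back(j,u/2.4+80,v/2.4+90,z) for u,v in l])
A=b([(291,232),(350,520)],.068);print(A,np.arctan2(*(A[1]-A[0])[::-1]))
for l in ([(245,220),(314,520)],[(333,208),(382,510)]):
  A=b(l,.068);print(A,np.arctan2(*(A[1]-A[0])[::-1]))
print('hub',fx([back(j,198,150,.068)]))
A=fx([back(j,100,311,.012),back(j,357,311,.012),back(j,316,56,.036),back(j,356,56,.036)]);print(A, 'yaw of far edge',np.arctan2(-(A[1]-A[0])[0],(A[1]-A[0])[1]))
```

```text
[[0.04823383 0.00435163]
 [0.09648159 0.01099272]] 0.13678614464935532
[[ 0.0464232  -0.00231164]
 [ 0.09647635  0.00508974]] 0.14680671826644057
[[0.04464059 0.01074066]
 [0.09463648 0.01630039]] 0.11074861414364412
hub [[0.03532102 0.00404314]]
[[ 0.13358338 -0.07114081]
 [ 0.13371597  0.0767721 ]
 [ 0.0012854   0.0469593 ]
 [ 0.00129373  0.06314871]] yaw of far edge -0.0008963892609396266
```

Call:
move_arm --series "0.0003 -0.0045 0 0 0 0 1; 0 -0.0035 0 0 0 0 1; 0 0 0 0 0 0 1; 0 0 0 0 0 0 1"

```text
time_s: 5.65
position: [0.6867, -0.0989, 0.0483]
ee_rot: [[-0.988, 0.156, -0.0], [0.156, 0.988, -0.0], [0.0, -0.0, -1.0]]
force: [-1.4, 3.1, 0.8]
gripper_width: -0.0002
```

```bash
cat > w.py <<'E'
from h import *
import sys
n=sys.argv[1]
s=read_state(); i=snap('wrist',n); print(s['position'],s['force'])
np.save(f'pics/{n}_s.npy',s,allow_pickle=True)
a=cv2.imread(f'pics/{n}.png')[90:340,80:380]; cv2.imwrite(f'pics/{n}z.png',cv2.convertScaleAbs(cv2.resize(a,None,fx=2.4,fy=2.4,interpolation=cv2.INTER_CUBIC),alpha=4,beta=10))
E
python3 w.py w4
```

```text
[ 0.68667058 -0.09894185  0.04825351] [-1.42598661  3.13366515  0.84446044]
```

View pics/w4z.png

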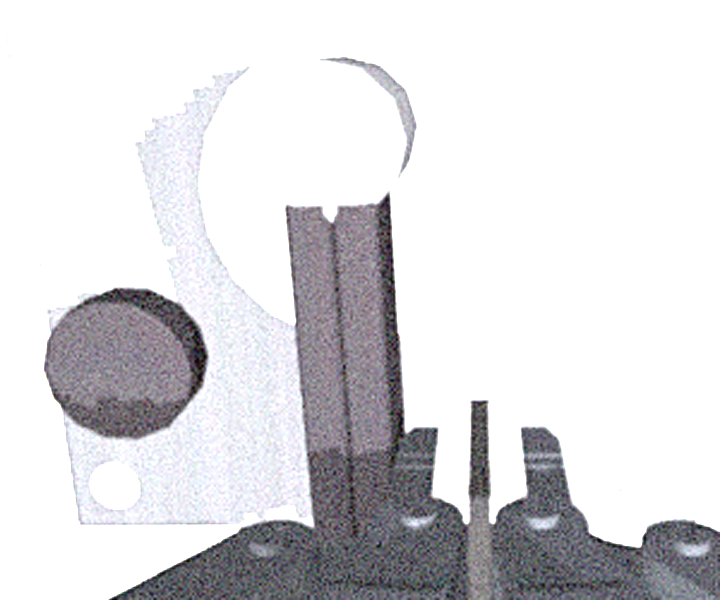

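```bash
cat > an.py <<'E'
from h import *
import sys
n=sys.argv[1]; v=list(map(float,sys.argv[2:6]))
j=wcam(ld(n),np.load(f'pics/{n}_s.npy',allow_pickle=True).item())
A=fx([back(j,u/2.4+80,w/2.4+90,.068) for u,w in(v[:2],v[2:])]);print(A,np.arctan2(*(A[1]-A[0])[::-1]))
E
python3 an.py w4 334 222 355 530;python3 an.py w4 287 206 315 525;python3 an.py w4 379 206 393 430
```

```text
[[0.04836251 0.00307786]
 [0.09994063 0.00402454]] 0.0183521497192223
[[ 0.04597008 -0.00369218]
 [ 0.0989995  -0.00250252]] 0.022430231594290848
[[0.04598089 0.00978767]
 [0.08193361 0.01079689]] 0.02806330950620529
```

Call:
move_arm --series "0 -0.0016 0 0 0 0 1; 0 0 0 0 0 0 1; 0 0 0 0 0 0 1"

```text
time_s: 6.0
position: [0.6867, -0.1001, 0.0483]
ee_rot: [[-0.988, 0.155, -0.0], [0.155, 0.988, 0.0], [0.0, 0.0, -1.0]]
force: [-2.4, 3.7, 2.7]
gripper_width: -0.0
```

```bash
python3 w.py w5
```

```text
[ 0.68668585 -0.10013384  0.04828306] [-2.36064651  3.69429519  2.72320662]
```

View pics/w5z.png

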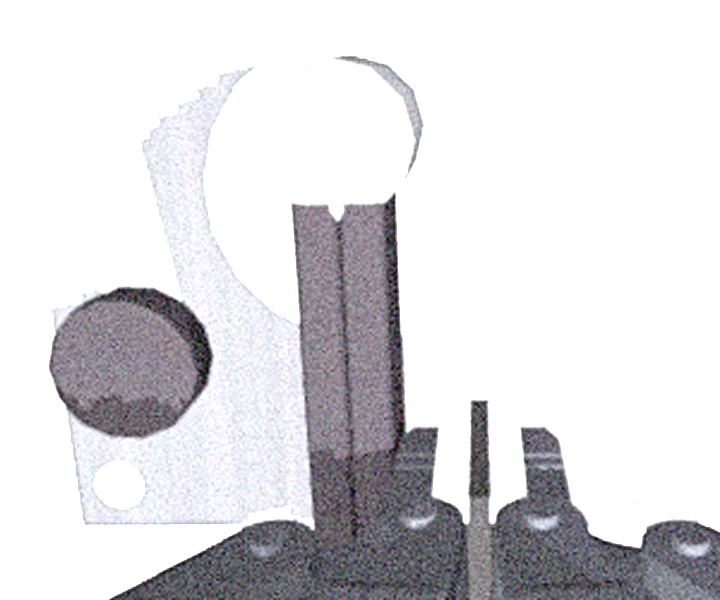

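```bash
python3 an.py w5 340 222 356 530;python3 an.py w5 292 206 316 525;python3 an.py w5 386 206 397 430
```

```text
[[0.04857495 0.00276197]
 [0.10016101 0.00300445]] 0.00470035212068795
[[ 0.04618339 -0.00416113]
 [ 0.0992202  -0.00352392]] 0.01201389483398683
[[0.04619146 0.00961421]
 [0.08215109 0.01024217]] 0.017461193470943607
```

Call:
move_arm --series "0.003 0.02 0 0 0 0 1; 0 0.01 0.05 0 0 0 1; -0.02 0 0.05 0 0 0 1; -0.03 0.02 0.03 0 0 0 1; 0 0 0 0 0 0 1"

```text
time_s: 6.55
position: [0.6412, -0.0497, 0.1788]
ee_rot: [[-0.988, 0.155, 0.006], [0.155, 0.988, -0.0], [-0.006, 0.001, -1.0]]
force: [0.3, -0.1, 0.4]
gripper_width: 0.0003
```

Call:
move_arm --series "-0.04 0.05 0 0 0 0 1; -0.03 0.05 0 0 0 0 1; -0.02 0.05 0 0 0 0 1; -0.01 0.04 0 0 0 0 1; 0 0 0 0 0 0 1"

```text
time_s: 7.05
position: [0.5544, 0.1241, 0.1733]
ee_rot: [[-0.989, 0.147, -0.0], [0.147, 0.989, 0.002], [0.001, 0.002, -1.0]]
force: [0.8, -0.0, -1.0]
gripper_width: 0.0001
```

Run:
```python
from h import *
for n,o in(('side',(230,180)),('top',(255,125))):
    snap(n,n+'6'); a=cv2.imread(f'pics/{n}6.png')
    if o: a=cv2.resize(a[o[1]:o[1]+150,o[0]:o[0]+170],(680,600),interpolation=cv2.INTER_CUBIC)
    cv2.imwrite(f'pics/{n}6z.png',cv2.convertScaleAbs(a,alpha=1.7,beta=15))
```

```text
(no output)
```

View pics/side6z.png

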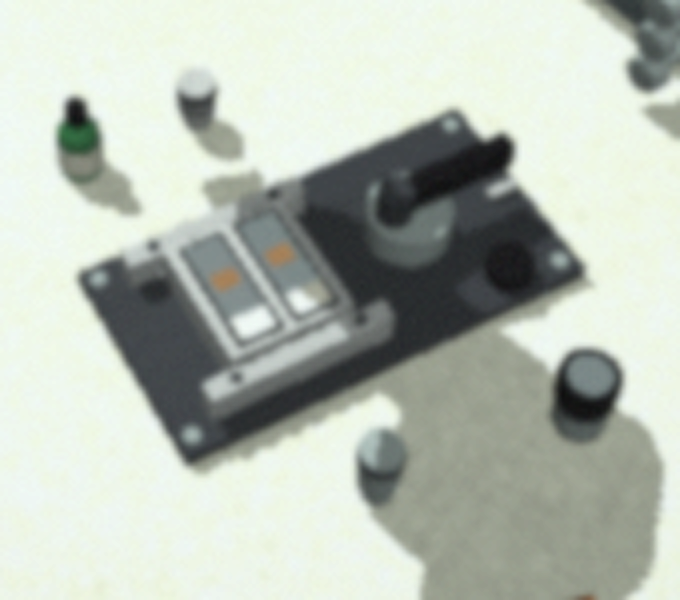

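View pics/top6z.png

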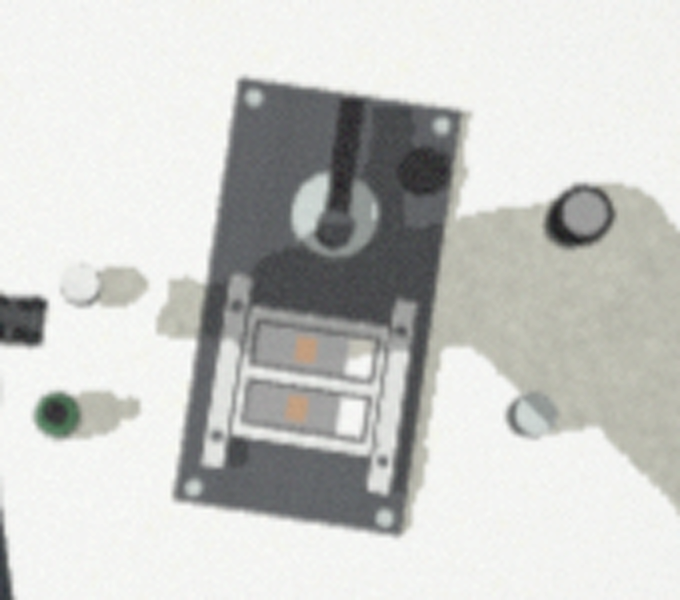

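Run:
```python
from fit import *
i=ld('top6'); 
for th in(-.05,0,.05):
  c,s_=np.cos(th),np.sin(th)
  f=lambda l,w:(.036+l*c-w*s_,l*s_+w*c,.068)
  print(th,((proj(i,W(Q if 0 else [.59067,-.10814,-.1547],[f(.014,0),f(.084,0),f(.084,.007),f(.084,-.007)]))-[255,125]+.375)*4).round(0).tolist())
g=cv2.cvtColor(i['color'],cv2.COLOR_RGB2GRAY)
for v in range(146,186,2): print(v,g[v,328:355])
```

```text
-0.05 [[342.0, 205.0], [363.0, 98.0], [353.0, 95.0], [374.0, 100.0]]
0 [[341.0, 204.0], [357.0, 96.0], [346.0, 95.0], [368.0, 98.0]]
0.05 [[340.0, 204.0], [350.0, 96.0], [339.0, 95.0], [361.0, 97.0]]
146 [ 94  98 112 115 116 117 118 124 125 131 134 134 133 134 132 132 134 135
 135 135 134 134 134 133 134 133 133]
148 [ 48  51  50  50  50  52  54  57  57  62  68  68  76  91  94  93 110 115
 117 118 124 124 131 133 133 133 134]
150 [49 47 50 49 49 51 47 50 49 50 51 46 29 22 23 20 25 30 44 51 57 58 61 64
 69 70 77]
152 [49 51 47 52 50 47 49 50 50 50 48 40 23 22 24 21 25 30 42 49 37 36 36 35
 37 37 36]
154 [48 51 48 48 48 50 50 50 49 50 48 38 23 23 20 20 25 30 43 49 39 36 32 36
 35 34 34]
156 [49 51 50 51 48 50 51 49 51 50 47 31 26 23 18 23 29 38 48 49 42 35 35 33
 35 34 35]
158 [48 49 50 49 49 50 50 48 50 50 46 30 23 18 20 24 27 45 49 47 41 36 34 37
 36 34 38]
160 [47 50 52 50 50 49 49 48 50 50 41 25 25 22 24 24 29 42 48 41 38 32 37 31
 39 34 32]
162 [48 50 48 51 48 50 49 48 49 50 28 23 23 19 23 23 35 46 49 40 36 34 36 37
 36 36 33]
164 [49 49 47 49 50 50 47 48 52 47 29 23 23 22 20 26 3
[... 402 characters left out ...]
  75  58  39  35  38  36  36  35  35]
174 [ 70 103 113 114 115 114 114 110  87  46  24  22  25  30  39  70  79  80
  78  77  67  46  37  37  33  33  35]
176 [ 96 111 117 114 117 114 114 109  67  34  23  28  29  26  52  72  77  79
  78  80  98  66  40  33  36  36  36]
178 [104 113 114 113 113 113 104  75  55  47  49  46  44  40  58  75  79  78
  78  83 102  74  43  36  35  37  36]
180 [102 113 115 115 116 111  74  50  47  48  47  45  47  46  46  56  75  78
  78  78  77  56  39  33  35  36  37]
182 [ 83 104 113 112 105  88  48  33  38  40  34  34  32  35  37  58  76  79
  80  78  66  46  38  34  35  38  37]
184 [57 77 87 84 78 70 44 25 35 35 36 34 35 34 55 73 79 78 77 63 43 39 34 36
 34 38 34]
```

Run:
```python
from fit import *
i=ld('top6'); g=cv2.GaussianBlur(cv2.cvtColor(i['color'],cv2.COLOR_RGB2GRAY).astype(float),(1,5),0)
T=i['camera_from_world'];print('cam',-T[:3,:3].T@T[:3,3])
R=[];L=[];C=[]
for v in range(150,177):
    r=g[v]; m=335+np.argmin(r[335:347])
    bl=r[m-8:m-2].max() if v>166 else 49
    lv=(22+min(bl,110))/2
    k=m
    while r[k]<36 and k>330:k-=1
    l=k+(36-r[k])/(r[k+1]-r[k])
    k=m
    while r[k]<36:k+=1
    rr=k-(r[k]-36)/(r[k]-r[k-1]); L.append((v,l));R.append((v,rr));
for nm,A in(('L',L),('R',R)):
    A=np.array(A); p=np.polyfit(A[:,0],A[:,1],1); print(nm,p,(A[:,1]-np.polyval(p,A[:,0])).std())
    for z in(.068,.057,.046):
        e=fx([back(i,np.polyval(p,v),v,z) for v in(176,150)]); print(z,e.round(4).tolist(),np.arctan2(*(e[1]-e[0])[::-1]))
# bed long edges with the same approach (row crossings)
for nm,us,rows in(('bedL',(300,320),range(150,245)),('bedR',(355,375),range(160,250))):
    A=[]
    for v in rows:
        r=g[v,us[0]:us[1]]; d=np.abs(np.diff(r)); k=np.average(np.arange(len(d))+.5,weights=d**2); A.append((v,us[0]+k))
    A=np.array(A); p=np.polyfit(A[:,0],A[:,1],1)
    for _ in range(4):
        e=abs(A[:,1]-np.polyval(p,A[:,0])); A=A[e<max(.4,1.5*e.std())] if len(A)>20 else A; p=np.polyfit(A[:,0],A[:,1],1)
    e=fx([back(i,np.polyval(p,v),v,.012) for v in(245,155)]); print(nm,len(A),p,e.round(4).tolist(),np.arctan2(*(e[1]-e[0])[::-1]))
```

```text
cam [ 0.45159067 -0.00197463  1.2325562 ]
L [-8.60133652e-02  3.52191429e+02] 0.3077072745072054
0.068 [[0.0482, 0.007], [0.1151, 0.011]] 0.059560419565300324
0.057 [[0.0501, 0.0063], [0.1176, 0.0103]] 0.0595604195653001
0.046 [[0.052, 0.0056], [0.1202, 0.0096]] 0.059560419565300365
R [-1.5580557e-01  3.6905371e+02] 0.42846178598956475
0.068 [[0.0499, -0.0044], [0.1175, -0.005]] -0.00908098905383243
0.057 [[0.0518, -0.0052], [0.12, -0.0059]] -0.00908098905383195
0.046 [[0.0538, -0.0061], [0.1226, -0.0067]] -0.009080989053832212
bedL 21 [-5.72355112e-02  3.20347134e+02] [[-0.1348, 0.0564], [0.1036, 0.0786]] 0.09293294902142292
bedR 40 [-1.56403933e-01  3.94184898e+02] [[-0.1149, -0.0713], [0.1268, -0.0747]] -0.014214059597651462
```

Run:
```python
from fit import *
i=ld('w5'); print(i['mount'].round(3),i['fx'])
s=dict(np.load('pics/w5_s.npy',allow_pickle=True).item())
for x,z in((.13,.15),(.15,.15),(.15,.2)):
    s['position']=W(Q if 0 else [.59067,-.10814,-.1547],(x,0,z))[0]; j=wcam(i,s); print(x,z,s['position'],proj(j,W([.59067,-.10814,-.1547],[(.135,.075,.012),(.12,0,.068),(.036,0,.068),(-.1,.05,.036)])).round(0).tolist())
```

```text
[[ 0.001 -0.959 -0.282  0.071]
 [ 1.     0.001  0.001  0.   ]
 [-0.001 -0.282  0.959 -0.142]
 [ 0.     0.     0.     1.   ]] 352.70418249418486
0.13 0.15 [ 0.71911751 -0.12817088  0.15      ] [[370.0, 203.0], [278.0, 203.0], [278.0, 66.0], [366.0, -184.0]]
0.15 0.15 [ 0.73887867 -0.13125255  0.15      ] [[371.0, 179.0], [278.0, 173.0], [278.0, 29.0], [368.0, -230.0]]
0.15 0.2 [ 0.73887867 -0.13125255  0.2       ] [[358.0, 169.0], [278.0, 162.0], [278.0, 44.0], [351.0, -163.0]]
```

Call:
move_arm --series "0.029 -0.05 0 0 0 0 1; 0.029 -0.05 0 0 0 0 1; 0.029 -0.05 0 0 0 0 1; 0.029 -0.05 0 0 0 0 1; 0.029 -0.049 0 0 0 0 1"

```text
time_s: 7.65
position: [0.6821, -0.1036, 0.1734]
ee_rot: [[-0.987, 0.159, -0.0], [0.159, 0.987, -0.002], [-0.0, -0.002, -1.0]]
force: [0.5, 0.5, 1.0]
gripper_width: -0.0006
```

Call:
move_arm --series "0 0 -0.02 0 0 0 1; 0 0 -0.02 0 0 0 1; 0 0 0 0 0 0 1; 0 0 0 0 0 0 1; 0 0 0 0 0 0 1"

```text
time_s: 8.15
position: [0.6821, -0.0991, 0.1348]
ee_rot: [[-0.988, 0.156, 0.001], [0.156, 0.988, -0.001], [-0.002, -0.001, -1.0]]
force: [0.6, -0.5, 0.3]
gripper_width: 0.0001
```

Run:
```python
from h import *
s=read_state(); i=snap('wrist','w7'); np.save('pics/w7_s.npy',s,allow_pickle=True);print(s['position'],s['ee_rot'],fx([s['position']]))
a=cv2.imread('pics/w7.png')[0:260,120:440]; cv2.imwrite('pics/w7z.png',cv2.convertScaleAbs(cv2.resize(a,None,fx=2.3,fy=2.3,interpolation=cv2.INTER_CUBIC),alpha=2.5,beta=10))
```

```text
[ 0.68205633 -0.09913642  0.13483995] [[-9.87749822e-01  1.56038945e-01  1.46162970e-03]
 [ 1.56037872e-01  9.87750731e-01 -8.22464434e-04]
 [-1.57206229e-03 -5.84319511e-04 -9.99998594e-01]] [[0.08890767 0.0229772 ]]
```

View pics/w7z.png

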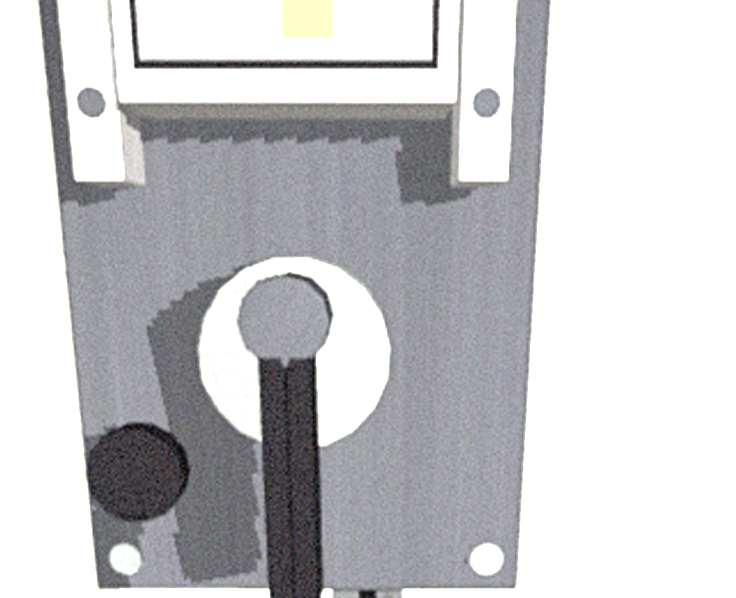

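Run:
```python
from fit import *
s=np.load('pics/w7_s.npy',allow_pickle=True).item(); i=ld('w7'); 
U=lambda l:np.array([(u/2.3-.28+120,v/2.3-.28) for u,v in l])
# camera small pose correction: rotvec(3)+trans(3) on fixture-known points
pts=np.array([(.135,.075,.012),(.135,-.075,.012),(0,.047+.0135,.036),(0,.047,.036),(0,-.047,.036),(0,-.047-.0135,.036),(.036,0,.068)])
pts[2:6,1]=[.061,.047,-.047,-.061]
px=U([(514,587),(101,587),(509,181),(459,181),(124,181),(76,181),(285,317)])
from scipy.spatial.transform import Rotation as Ro
q=[.59067,-.10814,-.1547]
def cam(d):
    j=wcam(i,s); C=np.eye(4);C[:3,:3]=Ro.from_rotvec(d[:3]).as_matrix();C[:3,3]=d[3:]; j['camera_from_world']=C@j['camera_from_world'];return j
for reg in(0.3,3):
    f=lambda d:np.r_[(proj(cam(d),W(q,pts))-px).ravel(),d*reg*[200]*6 if 0 else d*reg*200]
    r=least_squares(f,np.zeros(6)); j=cam(r.x); print(r.x.round(4),r.fun[:14].round(1))
    # edges of bed as yaw check
    for nm,l,z in(('bedL',[(38,0),(101,587)],.012),('bedR',[(553,0),(514,587)],.012),('lev mid',[(287,370),(297,590)],.068),('lev l',[(259,362),(271,590)],.068),('lev r',[(316,362),(322,590)],.068),('hub',[(285,317),(285,318)],.068)):
        e=fx([back(j,*p,z) for p in U(l)]); print(nm,e.round(4).tolist(),np.arctan2(*(e[1]-e[0])[::-1]).round(4))
a=cv2.imread('pics/w7.png')[150:262,215:275]; cv2.imwrite('pics/w7l.png',cv2.convertScaleAbs(cv2.resize(a,None,fx=5,fy=5,interpolation=cv2.INTER_CUBIC),alpha=3.5,beta=10))
```

```text
[ 0.0002 -0.0009  0.0011  0.0025 -0.0008  0.0038] [ 1.2 -0.2 -1.1 -0.1 -0.7 -0.2 -0.4 -0.2  0.9 -0.3  0.3 -0.3 -0.1  1.1]
bedL [[-0.0514, -0.0753], [0.1351, -0.0741]] 0.0064
bedR [[-0.0515, 0.0759], [0.1352, 0.074]] -0.0098
lev mid [[0.049, 0.0002], [0.1116, 0.0013]] 0.0177
lev l [[0.0469, -0.0071], [0.1116, -0.0061]] 0.0152
lev r [[0.0469, 0.0078], [0.1116, 0.0084]] 0.0088
hub [[0.0354, 0.0001], [0.0356, 0.0001]] -0.0284
[ 0.0001  0.0005  0.0004  0.0022 -0.0006  0.003 ] [ 1.5  0.2 -1.2  0.3 -0.5 -0.5 -0.3 -0.4  0.5 -0.3 -0.2 -0.3 -0.3  1.2]
bedL [[-0.0513, -0.075], [0.1347, -0.074]] 0.0054
bedR [[-0.0512, 0.0757], [0.1349, 0.0737]] -0.0109
lev mid [[0.0489, 0.0003], [0.1113, 0.0013]] 0.0166
lev l [[0.0468, -0.0069], [0.1113, -0.006]] 0.0142
lev r [[0.0469, 0.0079], [0.1113, 0.0084]] 0.0077
hub [[0.0353, 0.0002], [0.0356, 0.0002]] -0.0295
```

View pics/w7l.png

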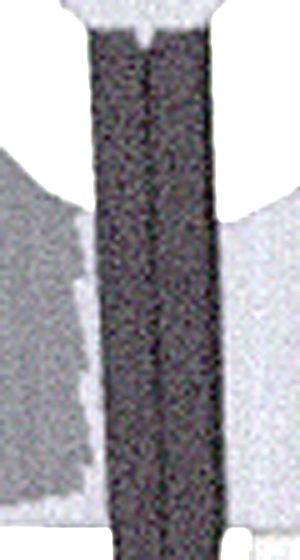

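Call:
move_arm --series "0 0 0.03 0 0 0 1; -0.03 0 0.03 0 0 0 1; -0.045 0.002 0 0 0 0 1; -0.045 0.003 0 0 0 0 1; -0.045 0.003 0 0 0 0 1"

```text
time_s: 8.7
position: [0.5153, -0.0902, 0.195]
ee_rot: [[-0.988, 0.155, 0.003], [0.155, 0.988, -0.0], [-0.003, 0.0, -1.0]]
force: [-0.2, -0.9, 0.3]
gripper_width: -0.0001
```

Call:
move_arm --series "-0.04 0.003 0 0 0 0 1; -0.02 0.001 0 0 0 0 1; 0 0 0 0 0 0 1; 0 0 0 0 0 0 1; 0 0 0 0 0 0 1"

```text
time_s: 9.2
position: [0.4579, -0.0862, 0.1943]
ee_rot: [[-0.988, 0.155, 0.002], [0.155, 0.988, -0.0], [-0.002, 0.0, -1.0]]
force: [0.4, 0.9, 0.2]
gripper_width: 0.0003
```

Call:
move_arm --series "0 -0.001 -0.05 0 0 0 1; 0 0 -0.04 0 0 0 1; 0 0 -0.03 0 0 0 1; 0 0 0 0 0 0 1; 0 0 0 0 0 0 1"

```text
time_s: 9.7
position: [0.4571, -0.0873, 0.0738]
ee_rot: [[-0.988, 0.155, -0.001], [0.155, 0.988, -0.0], [0.001, -0.0, -1.0]]
force: [0.8, 0.1, 0.3]
gripper_width: -0.0001
```

Run:
```python
from h import *
s=read_state();print(s['position'],fx([s['position']]))
for n,o in(('side',(230,180)),):
    snap(n,n+'8'); a=cv2.imread(f'pics/{n}8.png')
    if o: a=cv2.resize(a[o[1]:o[1]+150,o[0]:o[0]+170],(680,600),interpolation=cv2.INTER_CUBIC)
    cv2.imwrite(f'pics/{n}8z.png',cv2.convertScaleAbs(a,alpha=1.7,beta=15))
```

```text
[ 0.45706247 -0.08730922  0.07382394] [[-1.35221645e-01 -4.73131553e-06]]
```

View pics/side8z.png

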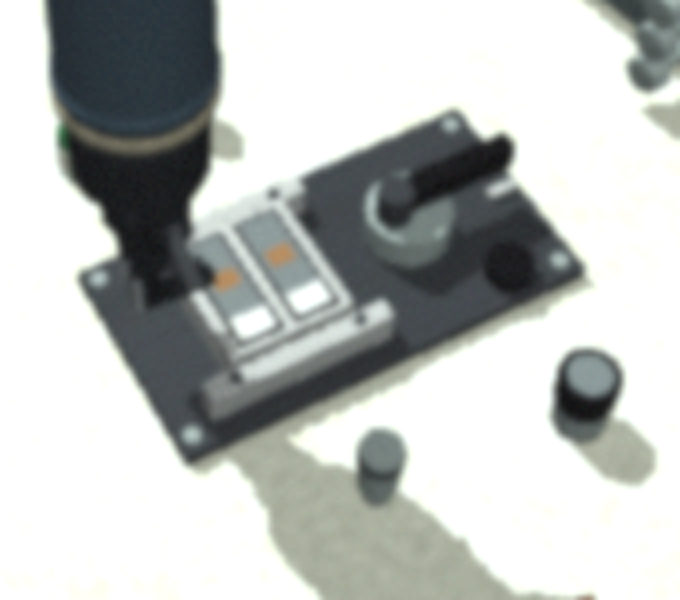

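Call:
move_arm --series "0 0 -0.015 0 0 0 1; 0 0 -0.015 0 0 0 1; 0 0 -0.01 0 0 0 1; 0 0 -0.01 0 0 0 1; 0 0 0 0 0 0 1"

```text
time_s: 10.25
position: [0.4566, -0.0872, 0.0235]
ee_rot: [[-0.988, 0.155, -0.0], [0.155, 0.988, 0.0], [0.0, 0.0, -1.0]]
force: [-0.4, 0.6, 0.1]
gripper_width: -0.0
```

Run:
```python
from h import *
s=read_state();print(s['position'],s['force'])
for n,o in(('side',(230,180)),):
    snap(n,n+'9'); a=cv2.imread(f'pics/{n}9.png')
    if o: a=cv2.resize(a[o[1]:o[1]+150,o[0]:o[0]+170],(680,600),interpolation=cv2.INTER_CUBIC)
    cv2.imwrite(f'pics/{n}9z.png',cv2.convertScaleAbs(a,alpha=1.7,beta=15))
```

```text
[ 0.45659243 -0.08715576  0.02346051] [-0.37679821  0.56737921  0.09460477]
```

View pics/side9z.png

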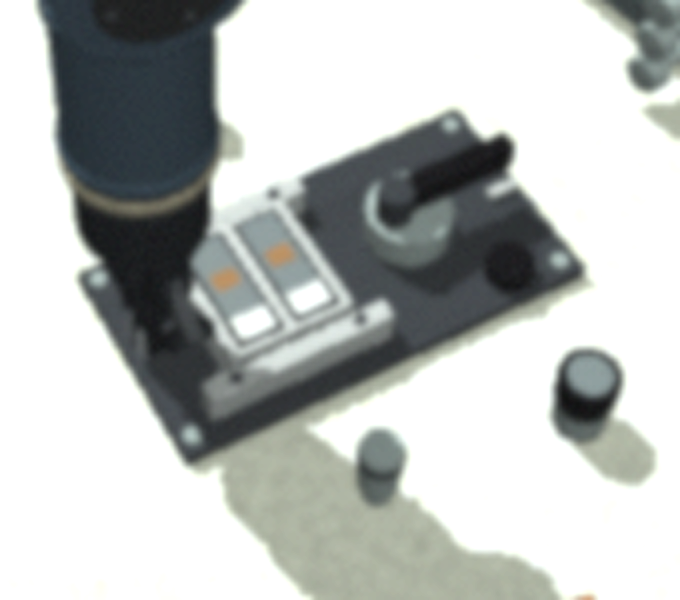

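Call:
move_arm --series "0.0079 -0.0012 0 0 0 0 1; 0.0079 -0.0012 0 0 0 0 1; 0.0049 -0.0008 0 0 0 0 1; 0.0049 -0.0008 0 0 0 0 1; 0.0049 -0.0008 0 0 0 0 1"

```text
time_s: 10.8
position: [0.4868, -0.092, 0.0237]
ee_rot: [[-0.988, 0.155, -0.001], [0.155, 0.988, 0.0], [0.001, -0.0, -1.0]]
force: [-2.8, 0.9, 2.1]
gripper_width: -0.0
```

Call:
move_arm --series "0.0049 -0.0008 0 0 0 0 1; 0.0049 -0.0008 0 0 0 0 1; 0.0049 -0.0008 0 0 0 0 1; 0 0 0 0 0 0 1; 0 0 0 0 0 0 1"

```text
time_s: 11.3
position: [0.5024, -0.0945, 0.0238]
ee_rot: [[-0.988, 0.155, 0.001], [0.155, 0.988, -0.0], [-0.001, -0.0, -1.0]]
force: [-0.4, -0.1, -0.5]
gripper_width: -0.0004
```

Run:
```python
from h import *
s=read_state();print(s['position'],s['force'],fx([s['position']]))
for n,o in(('side',(230,180)),):
    snap(n,n+'10'); a=cv2.imread(f'pics/{n}10.png')
    if o: a=cv2.resize(a[o[1]:o[1]+150,o[0]:o[0]+170],(680,600),interpolation=cv2.INTER_CUBIC)
    cv2.imwrite(f'pics/{n}10z.png',cv2.convertScaleAbs(a,alpha=1.7,beta=15))
```

```text
[ 0.50242735 -0.09449321  0.02378068] [-0.3815116  -0.07739929 -0.45667223] [[-0.08929159 -0.00011294]]
```

View pics/side10z.png

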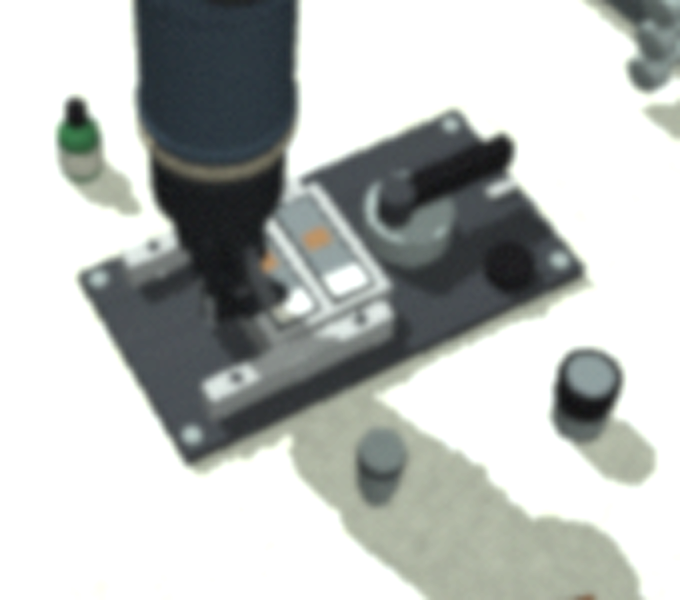

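Call:
move_arm --series "0.004 -0.0006 0 0 0 0 1; 0.004 -0.0006 0 0 0 0 1; 0.002 -0.0003 0 0 0 0 1; 0.001 -0.0002 0 0 0 0 1; 0 0 0 0 0 0 1"

```text
time_s: 11.85
position: [0.5129, -0.0961, 0.0237]
ee_rot: [[-0.988, 0.155, 0.0], [0.155, 0.988, -0.0], [-0.0, -0.0, -1.0]]
force: [-1.6, 0.7, -0.0]
gripper_width: 0.0
```

Call:
move_arm --series "0.001 -0.0002 0 0 0 0 1; 0.001 -0.0002 0 0 0 0 1; 0 0 0 0 0 0 1"

```text
time_s: 12.15
position: [0.515, -0.0965, 0.0237]
ee_rot: [[-0.988, 0.155, 0.0], [0.155, 0.988, -0.0], [-0.0, -0.0, -1.0]]
force: [-1.3, 0.4, -0.2]
gripper_width: -0.0004
```

```bash
python3 -c "
from h import *
s=read_state();print(s['position'],s['force'],fx([s['position']]))"
```

```text
[ 0.51498328 -0.09653575  0.02371965] [-1.29906478  0.42088377 -0.22977138] [[-0.07657088 -0.00019642]]
```

Call:
move_arm --series "0.001 -0.0002 0 0 0 0 1; 0.001 -0.0002 0 0 0 0 1; 0 0 0 0 0 0 1"

```text
time_s: 12.45
position: [0.5162, -0.0968, 0.0237]
ee_rot: [[-0.988, 0.155, -0.001], [0.155, 0.988, 0.0], [0.001, 0.0, -1.0]]
force: [-4.1, 1.9, 1.5]
gripper_width: 0.0003
```

Call:
move_arm --series "0.001 -0.0002 0 0 0 0 1; 0 0 0 0 0 0 1"

```text
time_s: 12.65
position: [0.5162, -0.0968, 0.0236]
ee_rot: [[-0.988, 0.155, -0.003], [0.155, 0.988, 0.001], [0.003, 0.0, -1.0]]
force: [-6.4, 0.9, 4.0]
gripper_width: 0.0002
```

Call:
move_arm --series "0.001 -0.0002 0 0 0 0 1; 0 0 0 0 0 0 1; 0 0 0 0 0 0 1"

```text
time_s: 12.95
position: [0.5162, -0.0969, 0.0235]
ee_rot: [[-0.988, 0.155, -0.004], [0.155, 0.988, 0.001], [0.005, 0.0, -1.0]]
force: [-9.6, 2.1, 5.5]
gripper_width: 0.0
```

Seated firmly: the finger has stopped at 0.5162 while the force climbs. Next I back off, lift clear and look.

Call:
move_arm --series "-0.01 0.0016 0 0 0 0 1; -0.02 0.003 0 0 0 0 1; -0.01 0.0016 0 0 0 0 1; 0 0 0.04 0 0 0 1; 0 0 0.05 0 0 0 1"

```text
time_s: 13.45
position: [0.4776, -0.0909, 0.1135]
ee_rot: [[-0.988, 0.155, -0.003], [0.155, 0.988, 0.0], [0.003, -0.0, -1.0]]
force: [1.7, -0.4, 0.0]
gripper_width: 0.0005
```

Call:
move_arm --series "0 0 0.05 0 0 0 1; 0 0 0.03 0 0 0 1; 0.03 0 0 0 0 0 1; 0.04 -0.01 0 0 0 0 1; 0.04 -0.01 0 0 0 0 1"

```text
time_s: 13.95
position: [0.5907, -0.1111, 0.1949]
ee_rot: [[-0.988, 0.155, 0.003], [0.155, 0.988, -0.0], [-0.003, 0.0, -1.0]]
force: [-0.4, 0.1, 0.2]
gripper_width: 0.0002
```

Call:
move_arm --series "0.04 0 0 0 0 0 1; 0.04 0 0 0 0 0 1; 0.02 0 -0.03 0 0 0 1; 0 0 0 0 0 0 1; 0 0 0 0 0 0 1"

```text
time_s: 14.45
position: [0.6883, -0.1111, 0.1629]
ee_rot: [[-0.988, 0.155, -0.002], [0.155, 0.988, -0.0], [0.002, -0.0, -1.0]]
force: [-0.1, 0.4, 0.4]
gripper_width: -0.0001
```

Run:
```python
from h import *
s=read_state(); i=snap('wrist','w11'); np.save('pics/w11_s.npy',s,allow_pickle=True);print(s['position'],fx([s['position']]))
a=cv2.imread('pics/w11.png')[0:260,120:440]; cv2.imwrite('pics/w11z.png',cv2.convertScaleAbs(cv2.resize(a,None,fx=2.3,fy=2.3,interpolation=cv2.INTER_CUBIC),alpha=2.5,beta=10))
```

```text
[ 0.68830464 -0.11111297  0.16287346] [[0.09692676 0.01210644]]
```

View pics/w11z.png

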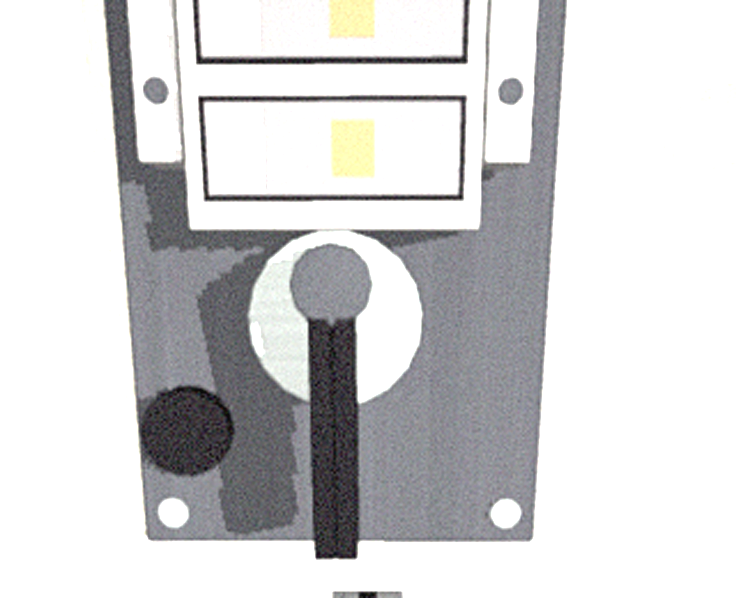

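Call:
move_arm --series "-0.03 0.05 0.02 0 0 0 1; -0.03 0.05 0 0 0 0 1; -0.03 0.05 0 0 0 0 1; -0.02 0.05 0 0 0 0 1; -0.02 0.04 0 0 0 0 1"

```text
time_s: 15.0
position: [0.5733, 0.1036, 0.182]
ee_rot: [[-0.988, 0.155, 0.003], [0.155, 0.988, 0.001], [-0.003, 0.002, -1.0]]
force: [-0.3, 0.8, 0.3]
gripper_width: -0.0001
```

Call:
move_arm --series "0 0 0 0 0 0 1; 0 0 0 0 0 0 1; 0 0 0 0 0 0 1; 0 0 0 0 0 0 1"

```text
time_s: 15.4
position: [0.575, 0.0998, 0.1806]
ee_rot: [[-0.987, 0.158, 0.001], [0.158, 0.987, -0.0], [-0.001, -0.0, -1.0]]
force: [0.6, 0.7, -0.1]
gripper_width: -0.0001
```

Run:
```python
from h import *
from fit import W,least_squares
o=(255,125);n='top'
snap(n,'top12'); a=cv2.imread('pics/top12.png')
a=cv2.resize(a[o[1]:o[1]+150,o[0]:o[0]+170],(680,600),interpolation=cv2.INTER_CUBIC)
cv2.imwrite('pics/top12z.png',cv2.convertScaleAbs(a,alpha=1.7,beta=15)); s=read_state(); print(s['position'],s['force'],s['time_s'])
j=wcam(ld('w11'),np.load('pics/w11_s.npy',allow_pickle=True).item())
b=lambda u,v,z:fx([back(j,u/2.3-.28+120,v/2.3-.28,z)])[0].round(4)
print('hub',b(331,284,.068),'lever tip',b(336.5,557,.068),'front L/R',b(480,229,.042),b(189,229,.042),'bed far',b(149,540,.012),b(532,540,.012),'rail ends',b(138,162,.036),b(531,162,.036))
```

```text
[0.57489128 0.09992371 0.18030988] [-0.76639751  0.09326714 -0.04575558] 15.45
hub [0.0361 0.0024] lever tip [0.119  0.0031] front L/R [0.0207 0.0477] [ 0.0206 -0.0424] bed far [ 0.1338 -0.071 ] [0.1339 0.076 ] rail ends [ 0.0007 -0.0582] [0.0007 0.0635]
```

View pics/top12z.png

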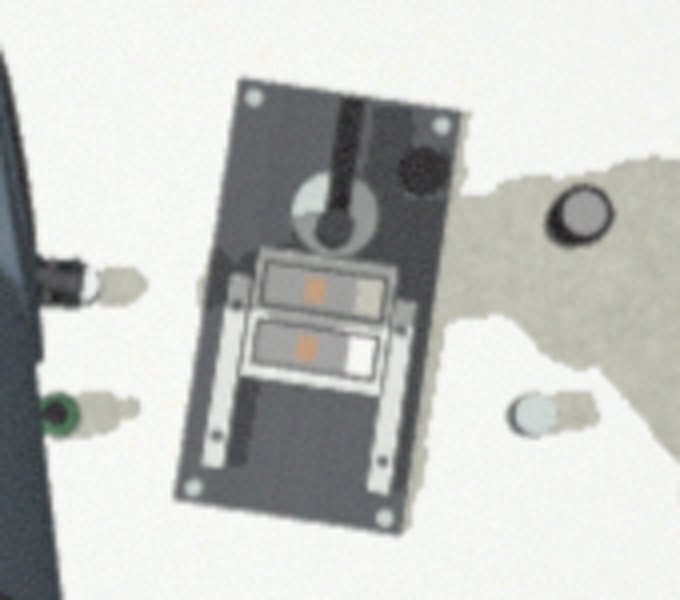

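```bash
python3 -c "
from workcell import close_job; print(close_job())"
```

```text
the job is handed in; nothing more can be done
None
```

I turned the cam to its low point with the shut fingertips. I then pushed the shuttle home from behind, backed off, lifted clear and handed the job in at about 15.5 s.

- **Cam:** the last wrist view puts the lever about 0.01 rad from straight ahead, over the rib. An earlier, sharper fit gave about 0.014 rad. Edge fits in the coarse top picture disagreed with each other (+0.06 and -0.01 rad), so I did not rely on them.
- **Shuttle:** its front face measures x = 20.6 mm in the fixture, against the 20 mm for fully home, and the picture shows it touching the disc. During the push the shuttle stopped moving while the force rose to about 11 N.
- **Everything else:** the last top view shows the cap, eyepiece, bottle and both objectives where they started. The jar and slide box were outside that crop, and the arm never went low near either of them. The hand was about 18 cm up, touching nothing.

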